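# Make up the dinner and breakfast caddies

### The job

Make up the two table caddies from what stands in them and on the chopping board: the dark dinner caddy gets the pepper mill in its wide middle pocket and the salt shaker and the yellow-capped spice jar in its narrow end pockets, and the pale breakfast caddy gets the honey jar and the jam jar, one to a pocket. The honey and the salt were left in each other's caddy last night, so they have to change over. Stand everything upright on its pocket floor, tip nothing over on the way, and leave the other two spice jars and the tin where they are on the board.

Things in the scene. Friction and masses are not known exactly. Their poses are not given: they have to be found in the camera images.
- dinner_caddy: Dark-wood caddy, 228 x 92 mm (x, y), 40 mm high, loose on the worktop (0.9 kg). Three open pockets in a row along its x, all 78 mm in y: wide middle one 76 mm in x at the origin; two narrow end ones 62 mm in x, centred at x = +76 and -76 mm. Pocket floors 8 mm above the underside, outer walls 40 mm high, 7 mm thick, dividers 36 mm high. Origin: centre of its underside, z up.
- breakfast_caddy: Pale-wood caddy, 185 x 96 mm (x, y), 40 mm high, loose on the worktop (0.9 kg). Two open pockets side by side along its x, each 82 x 82 mm, centred at x = +44.5 and -44.5 mm. Pocket floors 8 mm above the underside, outer walls 40 mm high, 7 mm thick, divider 36 mm high. Origin: centre of its underside, z up.
- salt_mid (a point): Centre (half-way up) of the salt shaker: glass body 44 mm across with white salt and a grey metal cap 34 mm across (top 24 mm), 90 mm high, round. At the start it stands in one pocket of the pale caddy. z up.
- honey_mid (a point): Centre (half-way up) of the honey jar: amber contents, black lid, body about 53 x 57 mm, 85 mm high. At the start it stands in the wide middle pocket of the dark caddy. x is its 53 mm direction, z up.
- pepper_mill_mid (a point): Centre (half-way up) of the brown turned-wood pepper mill with a small steel knob on top: 58 mm at the foot, round head 50 mm across from 94 to 119 mm up, 130 mm high over the knob. On the chopping board that lies over the front burner. z up.
- jam_mid (a point): Centre (half-way up) of the jam jar: red contents, black lid 58 mm across (top 11 mm), body 62 to 64 mm across, 88 mm high. On the chopping board. z up.
- yellow_cap_jar_mid (a point): Centre (half-way up) of the spice jar with the yellow cap: clear round jar 43 mm across, cap 43 mm across and 21 mm high, 100 mm high over all. On the chopping board. z up.
- red_jar_mid (a point): Centre of a spice jar that is not wanted: red contents, dark cap, 43 mm across, 96 mm high. On the chopping board; stays there.
- green_jar_mid (a point): Centre of a spice jar that is not wanted: green label, dark cap, 43 mm across, 96 mm high. On the chopping board; stays there.
- red_tin_mid (a point): Centre of a red food tin that is not wanted: 57 mm across, 72 mm high. On the chopping board; stays there.
Not all that is in view belongs to the job. What is shaped like the part that bears honey_mid but purple is not meant.

How it is judged:
By the outcome, as a careful person would: the job done as asked, in the order asked, and still so for the second after the job is handed in, with the robot touching nothing.
It also fails if it takes over 122 s, if anything falls off the work surface, if the arm or the gripper's body presses on something with over 40 N, if the wrist force passes 120 N, or if a joint passes its speed limit or range.

### The arm

A 6-joint arm with a two-finger parallel gripper is mounted at the origin on a cart in front of the work surface, level with it; the furniture and walls round the work are solid. World frame = base frame: x ahead of the robot, y to its left, z up, the work surface at z = 0. Lengths are in m, angles in rad, forces in N, time in s.
With the tool pointing down it reaches from about 0.35 to 0.85 m from the base axis. Payload 8.1 kg.
Tool frame: the origin (TCP) lies between the finger pads; the fingertips stand 11 mm ahead of it and the grasp point (between the pads) lies 8 mm behind it (tips_ahead is the z of the fingertips in the tool frame, in m); z points along the fingers, y is the line along which they close (so a half turn about z gives the same grasp; the last joint's range is limited). The gripper opens to 93 mm and grips with 3 to 60 N. Pads are 15 mm wide; open, the fingers measure 128 mm over their backs; the gripper's body (75 mm by 188 mm) begins 65 mm behind the grasp point.
Start: joints at [-1.263, 0.13, 1.488, -0, 1.523, -0.085], TCP at [0.23, -0.554, 0.23] pointing down, gripper open.
Joint ranges: [-2.96, 2.96], [-0.89, 2.26], [0.02, 2.5], [-1.34, 4.48], [0, 2.73], [-2.66, 2.66]. Speed limits (rad/s): [2.39, 2.39, 2.79, 3.14, 3.14, 3.14].

### API

Orientations are given as a rotation vector (axis times angle).
In Python, from plant import read_state, read_camera, close_job, tips_ahead gives the robot as it stands. The module is installed in compiled form; this text tells all that it offers.
- The arm moves only by the tool move_arm, never from a script. Its argument "plan" is a list of rows, each a list of 7 numbers: the turn, a rotation vector about the tool's x, y, z in units of 6 degrees (1.0 is 6 degrees), then the shift along the tool's x, y, z in units of 25 mm (1.0 is 25 mm), then the finger opening in mm, from 0 to 93. A call has exactly 10 rows; each row shifts and turns the commanded pose from where the row before left it, along the tool's axes as they then stand; what a row does not reach is not made up. A row lasts 1/10 s, in which the tool goes at most 50 mm and 8.59 degrees, less where a joint would pass 70% of its speed; a pose out of reach is approached as far as the arm can. A call is refused whole if a number of a shift passes 1 or a number of a turn 1, either way. A call with a gripper value outside its range is refused whole. The fingers move at their own pace and stop on an object; "force" is the grip in N (left out, the last holds). Time passes only in rows, so rows that do not move let the fingers close, or fill a call up. It gives the time, the measured TCP pose, the force, the opening and the grip force at its end, in the units of the state.
- read_state(): the state, without advancing time (a new reading comes with each control period).
- read_camera(name): name is "side" or "top"; returns a dict with "frame" (480x640x3 uint8, red, green, blue), "z_map" (480x640 float32, m along the optical axis (not along the pixel's ray), 0 where there is no reading), "fx", "fy", "cx", "cy" (pixels), "rvec" (rotation vector, rad) and "tvec" (3), from world to camera coordinates, as OpenCV has them. Camera axes: x right, y down, z forward; pixel columns grow to the right and rows downward; lengths in m; the calibration is good to about 2 mm. A picture is of the moment at which its call begins.
- close_job(): hands the job in; it is judged then, once.
The state is a dict: "t": time; "q": joint angles; "dq": joint speeds; "joint_torque": joint torques, N m; "tool_pos": TCP position; "orientation": TCP orientation; "force": force on the tool from outside, world axes, zero at the start; "wrist_torque": the same for the moment, N m; "opening": finger opening in m; "gripper_force": force on a finger pad.
Only numpy, scipy, OpenCV 4.12 (cv2) and the standard library are available. Lean on these libraries where they do the work, as an engineer would, in place of code of your own. Each camera call takes 0.05 s, during which the arm holds its last target. There are 200 camera calls.

## Working session

There is one attempt and no reset: what is moved stays moved. The work goes in short steps, Python scripts to look and compute and a tool call to move; the robot and the scene stay as the last step left them, time stands still between calls to the robot, and variables do not carry over. Pictures are saved under pics/ and viewed, at most 18 in all, crops included, and the job is handed in when it is done.

Besides the shell and the picture viewer there is one more tool, called after ">>>" by a JSON object that holds its "method" and its "body". move_arm: Moves the arm, as the interface text tells. Its arguments: {"type":"object","properties":{"plan":{"type":"array","items":{"type":"array","items":{"type":"number"}}},"force":{"type":"number"}},"required":["plan"]}

```bash
mkdir -p pics; ls; cat > h.py <<'E'
import numpy as np, cv2
from plant import read_state, read_camera, close_job, tips_ahead
def cam(n):
    c=read_camera(n); c['R']=cv2.Rodrigues(np.array(c['rvec'],float))[0]; c['t']=np.array(c['tvec'],float).ravel()
    z=c['z_map']; v,u=np.mgrid[:480,:640]
    P=np.stack([(u-c['cx'])/c['fx']*z,(v-c['cy'])/c['fy']*z,z],-1)
    c['W']=(P-c['t'])@c['R']; c['ok']=z>0; return c
def ray(c,u,v,h):
    d=c['R'].T@np.array([(u-c['cx'])/c['fx'],(v-c['cy'])/c['fy'],1]); o=-c['R'].T@c['t']
    return o+d*(h-o[2])/d[2]
def save(c,n,crop=None,k=1):
    f=c['frame'][...,::-1]
    if crop: f=f[crop[1]:crop[3],crop[0]:crop[2]]
    cv2.imwrite('pics/'+n,cv2.resize(f,None,fx=k,fy=k))
E
python3 - <<'E'
from h import *
for n in('top','side'):
    c=cam(n); save(c,n+'0.png'); print(n,-c['R'].T@c['t'],c['R'][2],c['fx'])
s=read_state(); print(s); print(tips_ahead)
E
```

```text
pics
top [ 3.64230315e-01 -3.80822119e-04  1.55429957e+00] [ 0.10962563  0.01493205 -0.99386078] 597.5789220138032
side [-0.00153038 -0.5161483   1.45896229] [ 0.3274314  0.3366905 -0.8828523] 574.4046897080738
{'t': 0.1, 'q': array([-1.26335572e+00,  1.31104610e-01,  1.48915896e+00,  3.20136629e-05,
        1.52298372e+00, -8.54142566e-02]), 'dq': array([ 0.0007622 , -0.00193436, -0.00193196, -0.0006262 ,  0.00074881,
       -0.00058362]), 'joint_torque': array([ 1.56283215e-03, -5.61339390e+01, -4.93097842e+01,  7.70395319e-02,
        2.90479657e-02, -8.42265104e-05]), 'tool_pos': array([ 0.22957249, -0.55381751,  0.22868727]), 'orientation': array([-3.07956425e+00, -6.12810294e-01,  2.37898646e-04]), 'force': array([0.4617716 , 0.31238326, 0.61356338]), 'wrist_torque': array([ 0.00083488, -0.0081193 ,  0.00149046]), 'gripper_force': 0.0, 'opening': 0.0929217220454849}
0.011
```

View pics/top0.png

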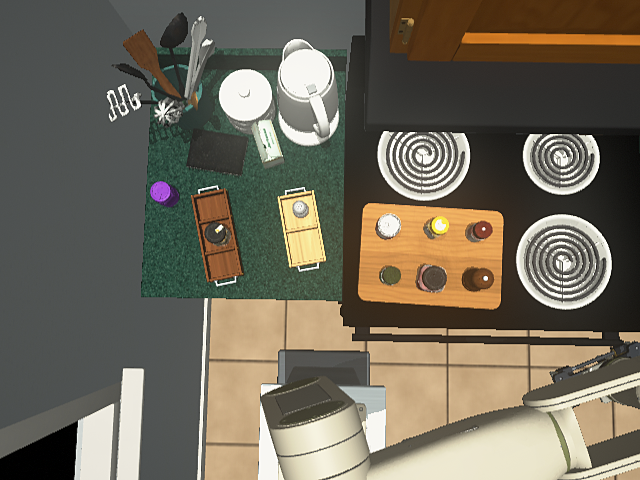

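View pics/side0.png

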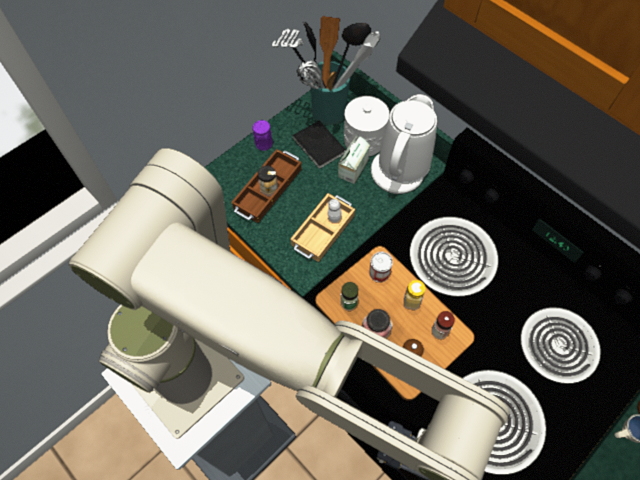

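Top view: the purple decoy is at (163,193). The dark caddy is at (217,236) with the honey at (216,232), and the pale caddy is at (302,230) with the salt at (300,209). On the board are the tin (388,226), yellow cap (439,226), red jar (482,230), green jar (390,275), jam (433,277) and mill (483,279).

Possible mix-ups:
- **Honey:** (216,232) or the purple one (163,193).
- **Yellow jar:** (439,226), or the red (482,230) or green (390,275) jar.
- **Jam:** (433,277) or the tin (388,226), which could be confused by colour.
- **Mill:** (483,279) or the red jar.

I'll check these in a close crop.

```bash
python3 - <<'E'
from h import *
c=cam('top'); save(c,'crop.png',(140,170,520,315),2.1)
W=c['W'];
for n,(u,v) in dict(salt=(300,209),honey=(216,232),purple=(163,193),tin=(388,226),yel=(439,226),red=(482,230),green=(390,275),jam=(433,277),mill=(483,279)).items():
    p=W[v-22:v+22,u-22:u+22]; ok=c['ok'][v-22:v+22,u-22:u+22]
    z=np.where(ok,p[...,2],0)
    seed=W[v-3:v+4,u-3:u+4,2].max(); 
    m=(z>seed-.012)&(z<seed+.03)&(np.hypot(*(p[...,:2]-W[v,u,:2]).transpose(2,0,1))<.045)
    q=p[m]; (a,b),(w,h),ang=cv2.minAreaRect(q[:,:2].astype(np.float32)*1000)
    print(n,'top',seed.round(3),'mean',q.mean(0).round(3),'rect',round(a),round(b),round(w),round(h),round(ang),m.sum())
print('board z',np.median(W[250:255,405:415,2]),'black z',np.median(W[330:335,430:500,2]), 'counter',np.median(W[270:280,160:180,2]))
hs=c['frame'][200:290,190:245]
# caddies: rims at z ~.04
for n,(x0,y0,x1,y1) in dict(dark=(180,180,250,292),pale=(268,183,335,275)).items():
    w=W[y0:y1,x0:x1]; m=(w[...,2]>.030)&(w[...,2]<.046); m=cv2.morphologyEx(m.astype(np.uint8),cv2.MORPH_OPEN,np.ones((2,2)))>0
    q=w[m][:,:2].astype(np.float32)*1000; print(n,cv2.minAreaRect(q),m.sum())
    z=w[...,2]; print((z[::6,::5]*1000).round().astype(int))
E
```

```text
salt top 0.102 mean [0.595 0.067 0.095] rect 595 66 30 31 69 115
honey top 0.099 mean [0.528 0.273 0.093] rect 528 273 51 51 90 350
purple top 0.093 mean [0.63  0.414 0.086] rect 631 415 51 52 11 324
tin top 0.12 mean [ 0.552 -0.154  0.112] rect 553 -153 56 55 89 387
yel top 0.15 mean [ 0.55  -0.271  0.143] rect 551 -272 40 41 46 242
red top 0.143 mean [ 0.542 -0.375  0.138] rect 542 -375 41 42 23 258
green top 0.144 mean [ 0.429 -0.158  0.138] rect 429 -158 40 41 0 250
jam top 1.554 mean [nan nan nan] rect 0 0 0 0 0 0
mill top 0.179 mean [ 0.425 -0.37   0.173] rect 424 -372 9 14 1 22
board z 0.04123300601346465 black z -0.9130859108299629 counter -6.123533275761724e-05
dark ((455.4169921875, 215.1694793701172), (425.6996154785156, 194.64743041992188), 42.497802734375) 832
[[ 3  0  3  7  1 -3 -2  2 -4  1 -4  1  5  5]
 [ 7  1  6  0  0  2 30 31 -6 -3  0 -2  0 -1]
 [-4  4  5  0 -2 37 44 37 27 35  5  1 -1  1]
 [ 3  1 -2 20  5 11 10  6 11 45  3 -1  2 -1]
 [-2  1  4 32  4  4  3  9  6  4  3  2  6  2]
 [-1  4  0 39 12  3 11 15  8  5 24  3  3  2]
 [-2  1  0 45  7  6 10  8 41 36 39 -1  4 -3]
 
[... 1191 characters left out ...]
10   13    7    7   38   44    2   -5    1]
 [   8   -2    1   35   43   24    2    4    7    6   16    5    3    1]
 [   0   -2   -4    1    9    7   12   10   10    8    9   -3   -2    4]
 [   1   -1    4   -7   16    9    6   10    1   11    9   34    4   -1]
 [   2    3   -2    2   42 1554   13    8    6    9   11   44    3    3]
 [   5    0   -1    4   37    8    3    7    3    8   10   40    2   -1]
 [   1    0    5    0   38    6    7    5   33   40   43   11    1    1]
 [  -4   -3    4    2   -1   -1   30    0    5   34   28    2   -2    1]
 [   3   -4    0   -2    2   -3    0    1    5    0   -1    5    0    2]]<stdin>:10: RuntimeWarning: Mean of empty slice.
  ret = um.true_divide(
```

View pics/crop.png

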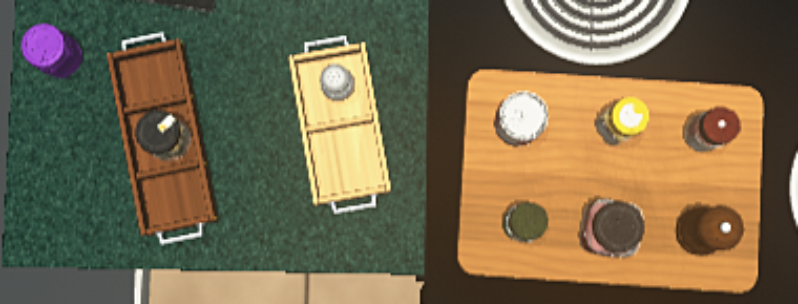

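```bash
cat > caddy.py <<'E'
from h import *
def rim(c,p0,L,Wd,sat):
    W=c['W'].astype(np.float64); hsv=cv2.cvtColor(c['frame'],cv2.COLOR_RGB2HSV)
    m=c['ok']&(np.abs(W[...,2]-.036)<.012)&(np.hypot(W[...,0]-p0[0],W[...,1]-p0[1])<.16)&(hsv[...,0]<25)&(hsv[...,1]>sat)&(hsv[...,2]>30)
    n,l,st,_=cv2.connectedComponentsWithStats(m.astype(np.uint8),connectivity=8)
    k=np.isin(l,[i for i in range(1,n) if st[i,4]>15]); q=W[k][:,:2]*1000
    (a,b),(w,h),an=cv2.minAreaRect(q.astype(np.float32))
    return [round(x,1) for x in (a,b,w,h,an)],k.sum()
if __name__=='__main__':
    for n in('top','side'):
        c=cam(n)
        print(n,'dark',rim(c,(.525,.265),228,92,60),'pale',rim(c,(.535,.065),185,96,60))
        W=c['W']
        # jam: dark lid band
        m=c['ok']&(np.hypot(W[...,0]-.425,W[...,1]+.265)<.055)&(W[...,2]>.115)&(W[...,2]<.145)
        q=W[m]; print('jam',q.mean(0).round(3),cv2.minAreaRect((q[:,:2]*1000).astype(np.float32)),len(q))
        for nm,p,h0,h1 in(('mill',(.425,-.37),.135,.165),('honey',(.528,.273),.06,.11),('salt',(.595,.066),.075,.11),('yel',(.55,-.272),.10,.16)):
            m=c['ok']&(np.hypot(W[...,0]-p[0],W[...,1]-p[1])<.045)&(W[...,2]>h0)&(W[...,2]<h1); q=W[m]
            if len(q): print(nm,q.mean(0).round(3),[np.round(x) for x in cv2.minAreaRect((q[:,:2]*1000).astype(np.float32))],len(q))
E
python3 caddy.py
```

```text
top dark ([528.7, 279.6, 228.2, 93.9, 12.8], np.int64(980)) pale ([560.9, 9.1, 186.8, 197.7, 13.5], np.int64(388))
jam [ 0.425 -0.259  0.13 ] ((424.8264465332031, -260.630126953125), (57.873714447021484, 55.14265441894531), 89.64125061035156) 481
mill [ 0.424 -0.368  0.155] [array([ 425., -370.]), array([47., 49.]), np.float64(2.0)] 341
honey [0.527 0.271 0.091] [array([528., 272.]), array([52., 53.]), np.float64(9.0)] 394
salt [0.595 0.067 0.093] [array([596.,  67.]), array([34., 32.]), np.float64(48.0)] 153
yel [ 0.548 -0.268  0.136] [array([ 550., -271.]), array([44., 43.]), np.float64(41.0)] 334
side dark ([540.7, 218.7, 234.6, 222.0, 13.1], np.int64(827)) pale ([555.5, 10.2, 188.9, 201.6, 11.2], np.int64(705))
jam [ 0.421 -0.262  0.128] ((420.9675598144531, -261.8797607421875), (56.721927642822266, 57.11720275878906), 76.44567108154297) 452
mill [ 0.425 -0.37   0.155] [array([ 429., -370.]), array([37., 49.]), np.float64(18.0)] 227
honey [0.521 0.267 0.086] [array([524., 272.]), array([54., 52.]), np.float64(51.0)] 324
salt [0.59  0.063 0.089] [array([593.,  64.]), array([31., 35.]), np.float64(78.0)] 121
yel [ 0.542 -0.275  0.132] [array([ 547., -273.]), array([44., 43.]), np.float64(38.0)] 340
```

```bash
python3 - <<'E'
from caddy import *
for n in('top','side'):
    c=cam(n)
    for s in(60,90): print(n,rim({**c,'ok':c['ok']&(c['W'][...,1]>-.02)&(c['W'][...,1]<.15)},(.555,.06),185,96,s))
    print(rim({**c,'ok':c['ok']&(c['W'][...,1]>.19)&(c['W'][...,1]<.37)},(.528,.279),185,96,60))
E
```

```text
top ([548.6, 63.3, 185.6, 95.2, 10.7], np.int64(363))
top ([548.6, 63.4, 186.1, 90.7, 12.2], np.int64(357))
([528.8, 279.4, 228.1, 93.8, 12.9], np.int64(985))
side ([547.7, 61.6, 193.1, 99.3, 11.4], np.int64(679))
side ([545.6, 61.2, 188.8, 99.3, 11.4], np.int64(666))
([526.2, 277.9, 233.5, 96.6, 12.7], np.int64(818))
```

```bash
cat > d.py <<'E'
import sys
from h import *
from scipy.spatial.transform import Rotation as Ro
x,y,z,yaw=map(float,sys.argv[1:5]) # grasp-point target mm, yaw deg
s=read_state(); R=Ro.from_rotvec(s['orientation']).as_matrix(); p=np.array(s['tool_pos'])*1000
T=np.array([x,y,z-8]); 
cy=np.degrees(np.arctan2(R[1,0],R[0,0])); print('t',round(s['t'],2),'tcp',p.round(1),'yaw',cy.round(2),'tilt',np.degrees(np.arccos(-R[2,2])).round(2),'f',s['force'].round(1),'op',round(s['opening']*1000,1),'gf',round(s['gripper_force'],1))
a=np.radians(yaw); N=np.array([[np.cos(a),np.sin(a),0],[np.sin(a),-np.cos(a),0],[0,0,-1]])
print('rotz units',((cy-yaw)/6).round(2),'rv',(Ro.from_matrix(R.T@N).as_rotvec(degrees=True)/6).round(2),'shift units (after turn)',(N.T@(T-p)/25).round(2))
E
python3 d.py 527 272 200 12
```

```text
t 0.35 tcp [ 229.7 -554.2  229.4] yaw 22.51 tilt 0.02 f [ 0.2  0.4 -0.1] op 93.0 gf 0.0
rotz units 1.75 rv [-0.    0.    1.75] shift units (after turn) [ 18.5  -29.85   1.5 ]
```

>>> {"method": "move_arm", "body": {"plan": [[0,0,0.875,0,0,0,85],[0,0,0.875,0,0,0,85],[0,0,0,0.62,-1,0,85],[0,0,0,0.62,-1,0,85],[0,0,0,0.62,-1,0,85],[0,0,0,0.62,-1,0,85],[0,0,0,0.62,-1,0,85],[0,0,0,0.62,-1,0,85],[0,0,0,0.62,-1,0,85],[0,0,0,0.62,-1,0,85]], "force": 30}}

```text
t: 1.35
tool_pos: [0.3096, -0.3318, 0.2297]
orientation: [3.124, 0.328, 0.0]
force: [0.6, 0.1, -0.4]
opening: 0.0851
gripper_force: 0.0
```

>>> {"method": "move_arm", "body": {"plan": [[0,0,0,0.62,-1,0,85],[0,0,0,0.62,-1,0,85],[0,0,0,0.62,-1,0,85],[0,0,0,0.62,-1,0,85],[0,0,0,0.62,-1,0,85],[0,0,0,0.62,-1,0,85],[0,0,0,0.62,-1,0,85],[0,0,0,0.62,-1,0,85],[0,0,0,0.62,-1,0,85],[0,0,0,0.62,-1,0,85]]}}

```text
t: 2.35
tool_pos: [0.4093, -0.0549, 0.2299]
orientation: [3.124, 0.328, 0.001]
force: [1.2, 0.4, 0.9]
opening: 0.0849
gripper_force: 0.0
```

```bash
python3 d.py 527 272 200 12
```

```text
t 2.35 tcp [409.3 -54.9 229.9] yaw 12.0 tilt 0.04 f [1.2 0.4 0.9] op 84.9 gf 0.0
rotz units 0.0 rv [ 0.   -0.01  0.  ] shift units (after turn) [  7.33 -11.81   1.51]
```

>>> {"method": "move_arm", "body": {"plan": [[0,0,0,0.62,-1,0,85],[0,0,0,0.62,-1,0,85],[0,0,0,0.62,-1,0,85],[0,0,0,0.62,-1,0,85],[0,0,0,0.62,-1,0,85],[0,0,0,0.62,-1,0,85],[0,0,0,0.62,-1,0,85],[0,0,0,0.62,-1,0.3,85],[0,0,0,0.62,-1,0.4,85],[0,0,0,0.62,-1,0.5,85]]}}

```text
t: 3.35
tool_pos: [0.5092, 0.222, 0.1999]
orientation: [-3.124, -0.329, -0.002]
force: [0.8, -0.6, 0.2]
opening: 0.0846
gripper_force: 0.0
```

>>> {"method": "move_arm", "body": {"plan": [[0,0,0,0.56,-0.93,0.3,85],[0,0,0,0.56,-0.93,0,85],[0,0,0,0,0,0,85],[0,0,0,0,0,0,85],[0,0,0,0,0,0,85],[0,0,0,0,0,0,85],[0,0,0,0,0,0,85],[0,0,0,0,0,0,85],[0,0,0,0,0,0,85],[0,0,0,0,0,0,85]]}}

```text
t: 4.35
tool_pos: [0.5264, 0.2718, 0.1922]
orientation: [-3.124, -0.328, -0.0]
force: [-0.8, 0.2, 0.4]
opening: 0.0851
gripper_force: 0.0
```

```bash
python3 d.py 527 272 65 12; python3 - <<'E'
from h import *
a=cam('side'); b=cam('top'); f=np.hstack([a['frame'][120:320,180:420],b['frame'][150:350,140:380]]); cv2.imwrite('pics/p1.png',cv2.resize(f[...,::-1],None,fx=1.6,fy=1.6))
E
```

```text
t 4.35 tcp [526.4 271.8 192.2] yaw 11.99 tilt 0.01 f [-0.8  0.2  0.4] op 85.1 gf 0.0
rotz units -0.0 rv [-0. -0. -0.] shift units (after turn) [ 0.03 -0.    5.41]
```

View pics/p1.png

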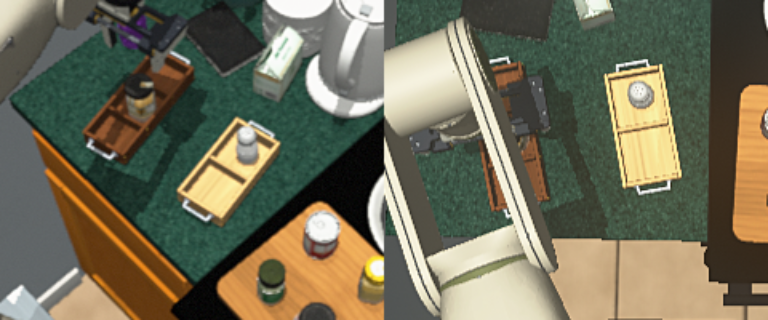

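The side half shows the gripper over the honey, which is upright at (140,95) in the crop. Nothing is in the way, so I'll descend and grip.

>>> {"method": "move_arm", "body": {"plan": [[0,0,0,0,0,0.4,85],[0,0,0,0,0,0.7,85],[0,0,0,0,0,0.8,85],[0,0,0,0,0,0.8,85],[0,0,0,0,0,0.8,85],[0,0,0,0,0,0.7,85],[0,0,0,0,0,0.6,85],[0,0,0,0,0,0.4,85],[0,0,0,0,0,0.2,85],[0,0,0,0,0,0,85]]}}

```text
t: 5.45
tool_pos: [0.526, 0.2718, 0.0565]
orientation: [3.124, 0.328, -0.001]
force: [-0.3, 0.4, -0.4]
opening: 0.0851
gripper_force: 0.0
```

>>> {"method": "move_arm", "body": {"plan": [[0,0,0,0,0,0,70],[0,0,0,0,0,0,62],[0,0,0,0,0,0,58],[0,0,0,0,0,0,55],[0,0,0,0,0,0,50],[0,0,0,0,0,0,45],[0,0,0,0,0,0,40],[0,0,0,0,0,0,40],[0,0,0,0,0,0,40],[0,0,0,0,0,0,40]], "force": 30}}

```text
t: 6.45
tool_pos: [0.5267, 0.2728, 0.058]
orientation: [-3.123, -0.329, -0.002]
force: [-1.5, 5.0, 6.2]
opening: 0.0556
gripper_force: 30.0
```

```bash
python3 d.py 504 54 160 12
```

```text
t 6.45 tcp [526.7 272.8  58. ] yaw 12.02 tilt 0.1 f [-1.5  5.   6.2] op 55.6 gf 30.0
rotz units 0.0 rv [-0.01 -0.01  0.  ] shift units (after turn) [-2.71  8.37 -3.76]
```

>>> {"method": "move_arm", "body": {"plan": [[0,0,0,0,0,-0.2,40],[0,0,0,0,0,-0.4,40],[0,0,0,0,0,-0.6,40],[0,0,0,0,0,-0.6,40],[0,0,0,0,0,-0.6,40],[0,0,0,0,0,-0.6,40],[0,0,0,0,0,-0.5,40],[0,0,0,0,0,-0.3,40],[0,0,0,0,0,-0.2,40],[0,0,0,0,0,0,40]]}}

```text
t: 7.45
tool_pos: [0.5266, 0.2721, 0.1578]
orientation: [-3.124, -0.329, -0.001]
force: [0.3, 0.0, -2.7]
opening: 0.0556
gripper_force: 30.0
```

>>> {"method": "move_arm", "body": {"plan": [[0,0,0,-0.1,0.3,0,40],[0,0,0,-0.2,0.6,0,40],[0,0,0,-0.3,0.9,0,40],[0,0,0,-0.3,1,0,40],[0,0,0,-0.4,1,0,40],[0,0,0,-0.4,1,0,40],[0,0,0,-0.3,1,0,40],[0,0,0,-0.3,0.9,0,40],[0,0,0,-0.2,0.7,0,40],[0,0,0,-0.1,0.5,0,40]]}}

```text
t: 8.45
tool_pos: [0.5028, 0.063, 0.1565]
orientation: [3.124, 0.326, -0.002]
force: [-0.8, 0.5, -3.7]
opening: 0.0555
gripper_force: 30.0
```

>>> {"method": "move_arm", "body": {"plan": [[0,0,0,-0.1,0.3,0,40],[0,0,0,0,0.15,0,40],[0,0,0,0,0,0,40],[0,0,0,0,0,0,40],[0,0,0,0,0,0,40],[0,0,0,0,0,0,40],[0,0,0,0,0,0,40],[0,0,0,0,0,0,40],[0,0,0,0,0,0,40],[0,0,0,0,0,0,40]]}}

```text
t: 9.45
tool_pos: [0.5037, 0.0538, 0.1571]
orientation: [3.124, 0.329, 0.0]
force: [0.7, 0.3, -4.0]
opening: 0.0558
gripper_force: 30.0
```

```bash
python3 d.py 504 54 66 11.5; python3 - <<'E'
from caddy import *
a=cam('side'); b=cam('top'); f=np.hstack([a['frame'][120:320,180:420],b['frame'][150:350,140:380]]); cv2.imwrite('pics/p2.png',cv2.resize(f[...,::-1],None,fx=1.6,fy=1.6))
c=a;print(rim({**c,'ok':c['ok']&(c['W'][...,1]>.19)&(c['W'][...,1]<.37)},(.528,.279),185,96,60))
E
```

```text
t 9.45 tcp [503.7  53.8 157.1] yaw 12.01 tilt 0.0 f [ 0.7  0.3 -4. ] op 55.8 gf 30.0
rotz units 0.08 rv [ 0.   -0.    0.08] shift units (after turn) [ 0.01 -0.01  3.97]
([453.0, 230.2, 63.9, 132.7, 64.4], np.int64(200))
```

View pics/p2.png

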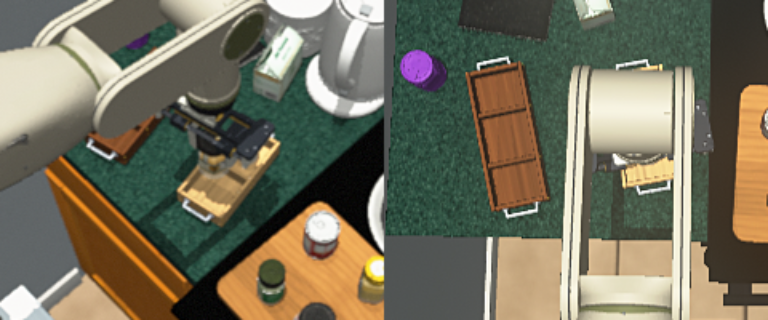

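Honey is held over the near pocket of the pale caddy, and the dark caddy at (508,137) in the crop is empty and hasn't moved. Lowering.

>>> {"method": "move_arm", "body": {"plan": [[0,0,0,0,0,0.3,40],[0,0,0,0,0,0.6,40],[0,0,0,0,0,0.7,40],[0,0,0,0,0,0.7,40],[0,0,0,0,0,0.6,40],[0,0,0,0,0,0.4,40],[0,0,0,0,0,0.3,40],[0,0,0,0,0,0.2,40],[0,0,0,0,0,0.13,40],[0,0,0,0,0,0,40]]}}

```text
t: 10.55
tool_pos: [0.5038, 0.0537, 0.0589]
orientation: [3.124, 0.328, 0.0]
force: [0.0, 0.7, -3.9]
opening: 0.0557
gripper_force: 30.0
```

```bash
python3 d.py 504 54 66 12
```

```text
t 10.55 tcp [503.8  53.7  58.9] yaw 12.0 tilt 0.0 f [ 0.   0.7 -3.9] op 55.7 gf 30.0
rotz units 0.0 rv [ 0. -0.  0.] shift units (after turn) [ 0.01 -0.01  0.03]
```

>>> {"method": "move_arm", "body": {"plan": [[0,0,0,0,0,0.06,40],[0,0,0,0,0,0.04,40],[0,0,0,0,0,0,40],[0,0,0,0,0,0,58],[0,0,0,0,0,0,62],[0,0,0,0,0,0,68],[0,0,0,0,0,0,78],[0,0,0,0,0,0,80],[0,0,0,0,0,-0.2,80],[0,0,0,0,0,-0.5,80]]}}

```text
t: 11.55
tool_pos: [0.5026, 0.0537, 0.0733]
orientation: [-3.124, -0.328, 0.004]
force: [0.3, 1.0, 0.0]
opening: 0.0801
gripper_force: 0.0
```

>>> {"method": "move_arm", "body": {"plan": [[0,0,0,0,0,-0.8,80],[0,0,0,0,0,-0.9,80],[0,0,0,0,0,-0.9,80],[0,0,0,0,0,-0.6,80],[0,0,0,0.6,0,0,80],[0,0,0,0.9,0.1,0,80],[0,0,0,0.9,0.1,0,80],[0,0,0,0.8,0.1,0,80],[0,0,0,0.4,0,0,80],[0,0,0,0,0,0,80]]}}

```text
t: 12.55
tool_pos: [0.5939, 0.0653, 0.154]
orientation: [-3.124, -0.329, 0.0]
force: [-0.3, 0.2, -0.1]
opening: 0.0796
gripper_force: 0.0
```

```bash
python3 d.py 595 66 65 12;  python3 - <<'E'
from caddy import *
a=cam('side'); b=cam('top'); f=np.hstack([a['frame'][120:320,180:420],b['frame'][150:350,140:380]]); cv2.imwrite('pics/p3.png',cv2.resize(f[...,::-1],None,fx=1.6,fy=1.6))
E
```

```text
t 12.55 tcp [593.9  65.3 154. ] yaw 12.01 tilt 0.0 f [-0.3  0.2 -0.1] op 79.6 gf 0.0
rotz units 0.0 rv [-0.  0.  0.] shift units (after turn) [ 0.05 -0.02  3.88]
```

View pics/p3.png

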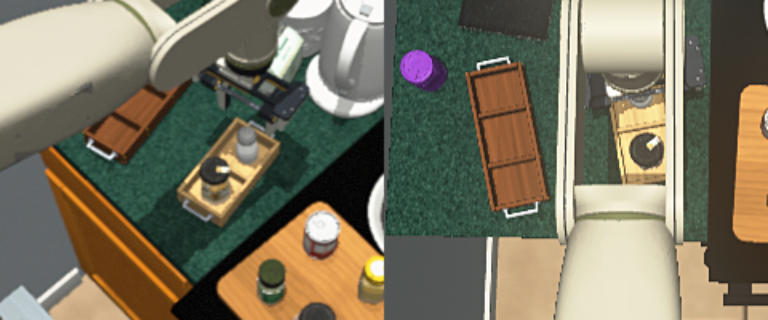

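Honey stands upright in the near pocket at (215,175) in the crop, and the gripper is over the salt at (247,143). Descending.

>>> {"method": "move_arm", "body": {"plan": [[0,0,0,0.05,0,0.3,80],[0,0,0,0,0,0.6,80],[0,0,0,0,0,0.8,80],[0,0,0,0,0,0.8,80],[0,0,0,0,0,0.6,80],[0,0,0,0,0,0.4,80],[0,0,0,0,0,0.25,80],[0,0,0,0,0,0.13,80],[0,0,0,0,0,0,70],[0,0,0,0,0,0,60]]}}

```text
t: 13.65
tool_pos: [0.5951, 0.0654, 0.0577]
orientation: [3.124, 0.329, 0.002]
force: [-0.6, 0.3, -0.2]
opening: 0.0683
gripper_force: 0.0
```

>>> {"method": "move_arm", "body": {"plan": [[0,0,0,0,0,0,54],[0,0,0,0,0,0,50],[0,0,0,0,0,0,47],[0,0,0,0,0,0,44],[0,0,0,0,0,0,40],[0,0,0,0,0,0,30],[0,0,0,0,0,0,30],[0,0,0,0,0,0,30],[0,0,0,0,0,0,30],[0,0,0,0,0,0,30]], "force": 25}}

```text
t: 14.65
tool_pos: [0.5945, 0.0654, 0.0569]
orientation: [-3.124, -0.328, -0.0]
force: [0.6, 0.1, 0.3]
opening: 0.0383
gripper_force: 24.7
```

```bash
python3 d.py 602 296 160 12.8
```

```text
t 14.65 tcp [594.5  65.4  56.9] yaw 12.0 tilt 0.01 f [0.6 0.1 0.3] op 38.3 gf 24.7
rotz units -0.13 rv [-0.   -0.   -0.13] shift units (after turn) [ 2.34 -8.93 -3.8 ]
```

>>> {"method": "move_arm", "body": {"plan": [[0,0,0,0,0,0,30],[0,0,0,0,0,0,30],[0,0,0,0,0,-0.1,30],[0,0,0,0,0,-0.1,30],[0,0,0,0,0,-0.1,30],[0,0,0,0,0,-0.1,30],[0,0,0,0,0,-0.1,30],[0,0,0,0,0,-0.1,30],[0,0,0,0,0,0,30],[0,0,0,0,0,0,30]], "force": 25}}

```text
t: 15.65
tool_pos: [0.5946, 0.0654, 0.072]
orientation: [3.124, 0.328, 0.0]
force: [0.6, -1.1, -1.0]
opening: 0.0383
gripper_force: 24.6
```

```bash
python3 d.py 602 296 160 12.8; python3 - <<'E'
from h import *
a=cam('side'); save(a,'p4.png',(260,160,370,260),6)
E
```

```text
t 15.65 tcp [594.6  65.4  72. ] yaw 12.0 tilt 0.01 f [ 0.6 -1.1 -1. ] op 38.3 gf 24.6
rotz units -0.13 rv [ 0.   -0.   -0.13] shift units (after turn) [ 2.33 -8.93 -3.2 ]
```

View pics/p4.png

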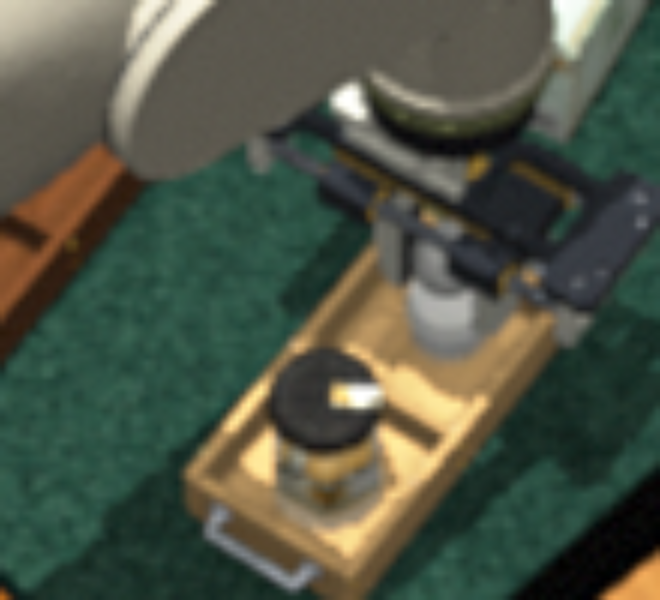

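The crop shows the salt at (450,310) hanging upright between the fingers, clear of the pocket floor. I'll carry it to the dark caddy's far pocket.

>>> {"method": "move_arm", "body": {"plan": [[0,0,0,0,0,-0.2,30],[0,0,0,0,0,-0.4,30],[0,0,0,0,0,-0.5,30],[0,0,0,0,0,-0.5,30],[0,0,0,0,0,-0.5,30],[0,0,0,0,0,-0.4,30],[0,0,0,0,0,-0.3,30],[0,0,-0.13,0,0,-0.2,30],[0,0,0,0.1,-0.2,0,30],[0,0,0,0.1,-0.5,0,30]]}}

```text
t: 16.7
tool_pos: [0.5955, 0.0835, 0.1465]
orientation: [3.122, 0.348, -0.001]
force: [1.4, -0.3, -0.8]
opening: 0.0385
gripper_force: 24.6
```

>>> {"method": "move_arm", "body": {"plan": [[0,0,0,0.2,-0.8,0,30],[0,0,0,0.25,-1,0,30],[0,0,0,0.25,-1,0,30],[0,0,0,0.25,-1,0,30],[0,0,0,0.25,-1,0,30],[0,0,0,0.25,-1,0,30],[0,0,0,0.25,-1,0,30],[0,0,0,0.2,-0.7,0,30],[0,0,0,0.15,-0.5,0,30],[0,0,0,0.1,-0.2,0,30]]}}

```text
t: 17.7
tool_pos: [0.6021, 0.2967, 0.1463]
orientation: [3.122, 0.352, -0.001]
force: [0.8, -0.2, -1.1]
opening: 0.0385
gripper_force: 24.6
```

```bash
python3 d.py 602 296 66 12.8; python3 - <<'E'
from h import *
a=cam('side'); b=cam('top'); f=np.hstack([a['frame'][120:320,180:420],b['frame'][150:350,140:380]]); cv2.imwrite('pics/p5.png',cv2.resize(f[...,::-1],None,fx=1.6,fy=1.6))
E
```

```text
t 17.7 tcp [602.1 296.7 146.3] yaw 12.86 tilt 0.05 f [ 0.8 -0.2 -1.1] op 38.5 gf 24.6
rotz units 0.01 rv [0.   0.01 0.01] shift units (after turn) [-0.01  0.03  3.53]
```

View pics/p5.png

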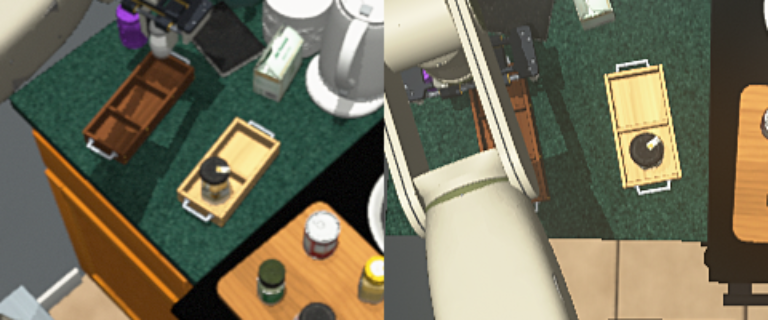

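Salt hangs over the far pocket of the dark caddy at (160,40) in the crop. The purple jar is lower than the gripper body. Lowering and releasing.

>>> {"method": "move_arm", "body": {"plan": [[0,0,0,0,0,0.3,30],[0,0,0,0,0,0.6,30],[0,0,0,0,0,0.7,30],[0,0,0,0,0,0.7,30],[0,0,0,0,0,0.5,30],[0,0,0,0,0,0.3,30],[0,0,0,0,0,0.2,30],[0,0,0,0,0,0.15,30],[0,0,0,0,0,0.1,30],[0,0,0,0,0,0,30]]}}

```text
t: 18.8
tool_pos: [0.6028, 0.2955, 0.0584]
orientation: [-3.122, -0.35, -0.001]
force: [0.4, -0.3, -1.6]
opening: 0.0385
gripper_force: 24.6
```

>>> {"method": "move_arm", "body": {"plan": [[0,0,0,0,0,0.04,30],[0,0,0,0,0,0,30],[0,0,0,0,0,0,42],[0,0,0,0,0,0,48],[0,0,0,0,0,0,56],[0,0,0,0,0,0,66],[0,0,0,0,0,0,70],[0,0,0,0,0,-0.2,70],[0,0,0,0,0,-0.5,70],[0,0,0,0,0,-0.9,70]]}}

```text
t: 19.8
tool_pos: [0.6014, 0.2949, 0.0965]
orientation: [3.121, 0.35, -0.005]
force: [0.7, 0.2, 0.7]
opening: 0.0702
gripper_force: 0.0
```

```bash
python3 d.py 425 -370 230 12
```

```text
t 19.8 tcp [601.4 294.9  96.5] yaw 12.79 tilt 0.17 f [0.7 0.2 0.7] op 70.2 gf 0.0
rotz units 0.13 rv [0.   0.03 0.13] shift units (after turn) [-12.43  24.55  -5.02]
```

>>> {"method": "move_arm", "body": {"plan": [[0,0,0,0,0,-1,80],[0,0,0.13,0,0,-1,80],[0,0,0,0,0,-1,80],[0,0,0,-0.2,0.4,-0.8,80],[0,0,0,-0.4,0.8,-0.6,80],[0,0,0,-0.5,1,-0.4,80],[0,0,0,-0.5,1,-0.2,80],[0,0,0,-0.5,1,0,80],[0,0,0,-0.5,1,0,80],[0,0,0,-0.5,1,0,80]]}}

```text
t: 20.8
tool_pos: [0.5589, 0.1267, 0.2238]
orientation: [-3.124, -0.329, -0.003]
force: [0.4, -0.1, -0.4]
opening: 0.0799
gripper_force: 0.0
```

>>> {"method": "move_arm", "body": {"plan": [[0,0,0,-0.5,1,0,80],[0,0,0,-0.5,1,0,80],[0,0,0,-0.5,1,0,80],[0,0,0,-0.5,1,0,80],[0,0,0,-0.5,1,0,80],[0,0,0,-0.5,1,0,80],[0,0,0,-0.5,1,0,80],[0,0,0,-0.5,1,0,80],[0,0,0,-0.5,1,0,80],[0,0,0,-0.5,1,0,80]]}}

```text
t: 21.8
tool_pos: [0.4886, -0.1441, 0.2237]
orientation: [3.123, 0.328, 0.003]
force: [0.6, -0.4, -0.4]
opening: 0.0799
gripper_force: 0.0
```

```bash
python3 d.py 425 -370 230 12; python3 - <<'E'
from h import *
c=cam('top');W=c['W']
for nm,p,h0,h1 in(('salt',(.602,.295),.07,.115),):
  m=c['ok']&(np.hypot(W[...,0]-p[0],W[...,1]-p[1])<.045)&(W[...,2]>h0)&(W[...,2]<h1); q=W[m]
  if len(q): print(nm,q.mean(0).round(3),q[:,2].max(),[np.round(x) for x in cv2.minAreaRect((q[:,:2]*1000).astype(np.float32))],len(q))
E
```

```text
t 21.8 tcp [ 488.6 -144.1  223.7] yaw 12.01 tilt 0.11 f [ 0.6 -0.4 -0.4] op 79.9 gf 0.0
rotz units 0.0 rv [ 0.01 -0.02  0.  ] shift units (after turn) [-4.37  8.31  0.07]
salt [0.603 0.295 0.092] 0.10416956776354773 [array([605., 296.]), array([33., 33.]), np.float64(51.0)] 159
```

>>> {"method": "move_arm", "body": {"plan": [[0,0,0,-0.5,1,0,80],[0,0,0,-0.5,1,0,80],[0,0,0,-0.5,1,0,80],[0,0,0,-0.5,1,0,80],[0,0,0,-0.5,1,0,80],[0,0,0,-0.5,1,0,80],[0,0,0,-0.5,0.9,0,80],[0,0,0,-0.4,0.7,0,80],[0,0,0,-0.3,0.5,0,80],[0,0,0,-0.1,0.2,0,80]]}}

```text
t: 22.85
tool_pos: [0.4264, -0.3693, 0.2229]
orientation: [3.124, 0.327, 0.001]
force: [-0.4, 0.4, -0.0]
opening: 0.08
gripper_force: 0.0
```

```bash
python3 d.py 425 -370 147 12; python3 - <<'E'
from h import *
a=cam('side'); b=cam('top'); f=np.hstack([a['frame'][220:420,300:540],b['frame'][170:370,340:580]]); cv2.imwrite('pics/p6.png',cv2.resize(f[...,::-1],None,fx=1.6,fy=1.6))
E
```

```text
t 22.85 tcp [ 426.4 -369.3  222.9] yaw 11.94 tilt 0.06 f [-0.4  0.4 -0. ] op 80.0 gf 0.0
rotz units -0.01 rv [ 0.01 -0.   -0.01] shift units (after turn) [-0.06  0.01  3.36]
```

View pics/p6.png

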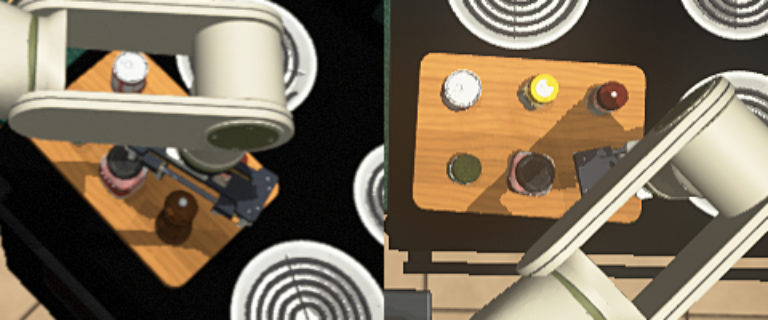

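Mill stands upright at (178,215) in the crop, below the gripper, with the jam at (122,165) well clear of the fingers. Descending onto the head.

>>> {"method": "move_arm", "body": {"plan": [[0,0,0,-0.06,0,0.3,80],[0,0,0,0,0,0.6,80],[0,0,0,0,0,0.7,80],[0,0,0,0,0,0.7,80],[0,0,0,0,0,0.5,80],[0,0,0,0,0,0.3,80],[0,0,0,0,0,0.2,80],[0,0,0,0,0,0.06,80],[0,0,0,0,0,0,75],[0,0,0,0,0,0,68]]}}

```text
t: 23.95
tool_pos: [0.4256, -0.3689, 0.1389]
orientation: [3.123, 0.328, 0.001]
force: [-1.0, 0.4, -0.2]
opening: 0.0712
gripper_force: 0.0
```

>>> {"method": "move_arm", "body": {"plan": [[0,0,0,0,0,0,62],[0,0,0,0,0,0,57],[0,0,0,0,0,0,53],[0,0,0,0,0,0,49],[0,0,0,0,0,0,45],[0,0,0,0,0,0,40],[0,0,0,0,0,0,35],[0,0,0,0,0,0,35],[0,0,0,0,0,0,35],[0,0,0,0,0,0,35]], "force": 25}}

```text
t: 24.95
tool_pos: [0.4253, -0.3686, 0.1382]
orientation: [3.124, 0.328, 0.0]
force: [-0.2, -0.9, 0.5]
opening: 0.0475
gripper_force: 24.7
```

>>> {"method": "move_arm", "body": {"plan": [[0,0,0,0,0,0,35],[0,0,0,0,0,-0.1,35],[0,0,0,0,0,-0.1,35],[0,0,0,0,0,-0.1,35],[0,0,0,0,0,-0.1,35],[0,0,0,0,0,-0.1,35],[0,0,0,0,0,-0.1,35],[0,0,0,0,0,0,35],[0,0,0,0,0,0,35],[0,0,0,0,0,0,35]]}}

```text
t: 25.95
tool_pos: [0.4252, -0.3684, 0.153]
orientation: [-3.124, -0.329, 0.0]
force: [-0.3, -0.5, -1.4]
opening: 0.0473
gripper_force: 24.6
```

```bash
python3 d.py 528 279 275 12.8; python3 - <<'E'
from h import *
a=cam('side'); save(a,'p7.png',(350,280,490,390),5)
E
```

```text
t 25.95 tcp [ 425.2 -368.4  153. ] yaw 12.01 tilt 0.02 f [-0.3 -0.5 -1.4] op 47.3 gf 24.6
rotz units -0.13 rv [-0.    0.   -0.13] shift units (after turn) [  9.75 -24.34  -4.56]
```

View pics/p7.png

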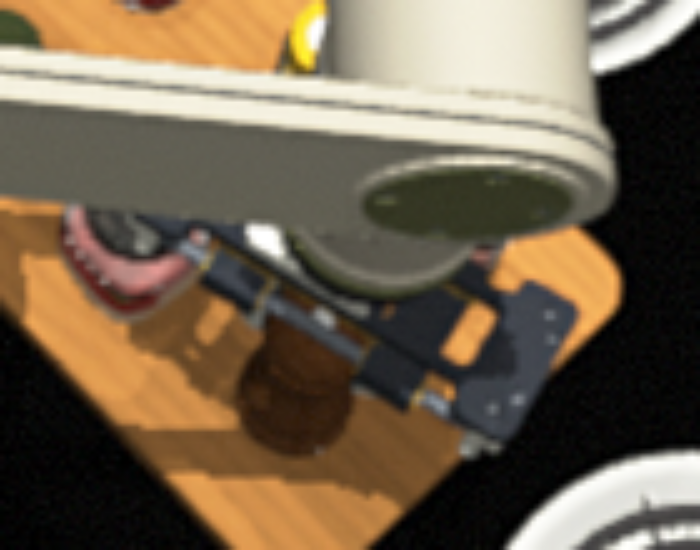

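The mill at (295,385) hangs upright in the grip. I'll lift it clear of the jars and carry it to the dark caddy.

>>> {"method": "move_arm", "body": {"plan": [[0,0,0,0,0,-0.3,35],[0,0,0,0,0,-0.5,35],[0,0,0,0,0,-0.7,35],[0,0,0,0,0,-0.8,35],[0,0,0,0,0,-0.8,35],[0,0,0,0,0,-0.7,35],[0,0,-0.13,0,0,-0.5,35],[0,0,0,0.1,-0.2,-0.3,35],[0,0,0,0.2,-0.5,0,35],[0,0,0,0.3,-0.8,0,35]]}}

```text
t: 27.0
tool_pos: [0.4314, -0.3279, 0.2674]
orientation: [-3.122, -0.348, 0.001]
force: [0.5, 1.1, -1.0]
opening: 0.0474
gripper_force: 24.6
```

>>> {"method": "move_arm", "body": {"plan": [[0,0,0,0.4,-1,0,35],[0,0,0,0.4,-1,0,35],[0,0,0,0.4,-1,0,35],[0,0,0,0.4,-1,0,35],[0,0,0,0.4,-1,0,35],[0,0,0,0.4,-1,0,35],[0,0,0,0.4,-1,0,35],[0,0,0,0.4,-1,0,35],[0,0,0,0.4,-1,0,35],[0,0,0,0.4,-1,0,35]]}}

```text
t: 28.0
tool_pos: [0.473, -0.0605, 0.267]
orientation: [-3.121, -0.35, 0.003]
force: [0.2, -0.2, -0.6]
opening: 0.0476
gripper_force: 24.6
```

>>> {"method": "move_arm", "body": {"plan": [[0,0,0,0.4,-1,0,35],[0,0,0,0.4,-1,0,35],[0,0,0,0.4,-1,0,35],[0,0,0,0.4,-1,0,35],[0,0,0,0.4,-1,0,35],[0,0,0,0.4,-1,0,35],[0,0,0,0.4,-1,0,35],[0,0,0,0.4,-1,0,35],[0,0,0,0.4,-1,0,35],[0,0,0,0.4,-1,0,35]]}}

```text
t: 29.0
tool_pos: [0.5147, 0.205, 0.2668]
orientation: [3.122, 0.351, -0.003]
force: [0.9, 0.1, -1.7]
opening: 0.0471
gripper_force: 24.6
```

```bash
python3 d.py 528 279 113 12.8
```

```text
t 29.0 tcp [514.7 205.  266.8] yaw 12.82 tilt 0.12 f [ 0.9  0.1 -1.7] op 47.1 gf 24.6
rotz units 0.0 rv [-0.    0.02  0.  ] shift units (after turn) [ 1.18 -2.77  6.47]
```

>>> {"method": "move_arm", "body": {"plan": [[0,0,0,0.4,-0.9,0,35],[0,0,0,0.35,-0.8,0,35],[0,0,0,0.25,-0.6,0.2,35],[0,0,0,0.13,-0.35,0.5,35],[0,0,0,0.05,-0.12,0.7,35],[0,0,0,0,0,0.8,35],[0,0,0,0,0,0.8,35],[0,0,0,0,0,0.5,35],[0,0,0,0,0,0.3,35],[0,0,0,0,0,0,35]]}}

```text
t: 30.0
tool_pos: [0.5286, 0.2768, 0.1716]
orientation: [3.121, 0.349, -0.004]
force: [0.3, -0.4, -1.1]
opening: 0.0472
gripper_force: 24.6
```

```bash
python3 d.py 528 279 113 12.8; python3 - <<'E'
from h import *
a=cam('side'); save(a,'p8.png',(200,130,340,240),5)
E
```

```text
t 30.0 tcp [528.6 276.8 171.6] yaw 12.77 tilt 0.15 f [ 0.3 -0.4 -1.1] op 47.2 gf 24.6
rotz units -0.0 rv [ 0.    0.02 -0.  ] shift units (after turn) [-0.   -0.09  2.66]
```

View pics/p8.png

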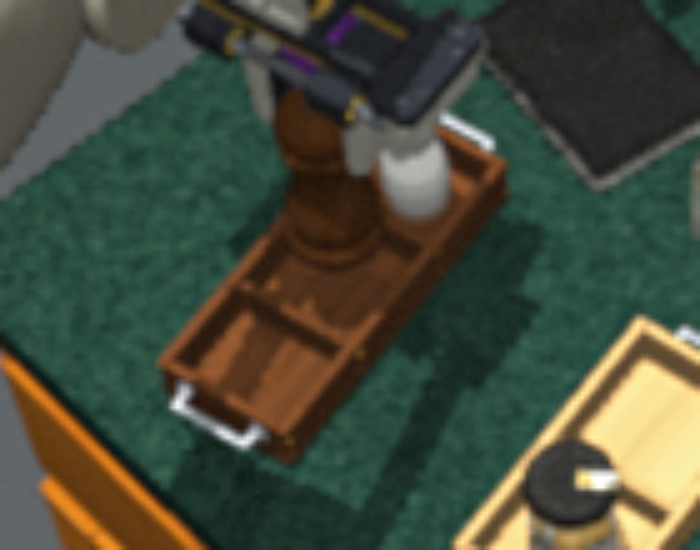

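The mill at (335,210) hangs upright above the middle pocket, clear of the salt at (415,180). Lowering.

>>> {"method": "move_arm", "body": {"plan": [[0,0,0,0,-0.09,0.3,35],[0,0,0,0,0,0.4,35],[0,0,0,0,0,0.5,35],[0,0,0,0,0,0.4,35],[0,0,0,0,0,0.4,35],[0,0,0,0,0,0.3,35],[0,0,0,0,0,0.15,35],[0,0,0,0,0,0.1,35],[0,0,0,0,0,0,35],[0,0,0,0,0,0,35]]}}

```text
t: 31.05
tool_pos: [0.5293, 0.2796, 0.1099]
orientation: [-3.122, -0.35, -0.001]
force: [0.2, 0.1, -1.4]
opening: 0.0472
gripper_force: 24.6
```

```bash
python3 d.py 528 279 113 12.8
```

```text
t 31.05 tcp [529.3 279.6 109.9] yaw 12.79 tilt 0.04 f [ 0.2  0.1 -1.4] op 47.2 gf 24.6
rotz units -0.0 rv [-0.   -0.01 -0.  ] shift units (after turn) [-0.05  0.01  0.2 ]
```

>>> {"method": "move_arm", "body": {"plan": [[0,0,0,0,0,0.06,35],[0,0,0,0,0,0.06,35],[0,0,0,0,0,0.05,35],[0,0,0,0,0,0.03,35],[0,0,0,0,0,0,35],[0,0,0,0,0,0,35],[0,0,0,0,0,0,35],[0,0,0,0,0,0,35],[0,0,0,0,0,0,35],[0,0,0,0,0,0,35]]}}

```text
t: 32.05
tool_pos: [0.5292, 0.2795, 0.1047]
orientation: [-3.122, -0.35, -0.001]
force: [-0.5, 0.2, 3.2]
opening: 0.0479
gripper_force: 24.7
```

>>> {"method": "move_arm", "body": {"plan": [[0,0,0,0,0,0,50],[0,0,0,0,0,0,54],[0,0,0,0,0,0,60],[0,0,0,0,0,0,66],[0,0,0,0,0,-0.2,70],[0,0,0,0,0,-0.5,70],[0,0,0,0,0,-0.8,70],[0,0,0,0,0,-1,70],[0,0,0,0,0,-1,70],[0,0,0.13,0,0,-0.9,70]]}}

```text
t: 33.05
tool_pos: [0.5293, 0.2797, 0.2172]
orientation: [-3.124, -0.328, -0.003]
force: [0.6, -1.2, 0.6]
opening: 0.0699
gripper_force: 0.0
```

```bash
python3 d.py 550 -271 215 12
```

```text
t 33.05 tcp [529.3 279.7 217.2] yaw 12.0 tilt 0.12 f [ 0.6 -1.2  0.6] op 69.9 gf 0.0
rotz units -0.0 rv [-0.   -0.02 -0.  ] shift units (after turn) [-3.77 21.72  0.41]
```

>>> {"method": "move_arm", "body": {"plan": [[0,0,0,-0.1,0.4,0,70],[0,0,0,-0.15,0.8,0,70],[0,0,0,-0.18,1,0,70],[0,0,0,-0.18,1,0,70],[0,0,0,-0.18,1,0,70],[0,0,0,-0.18,1,0,70],[0,0,0,-0.18,1,0,70],[0,0,0,-0.18,1,0,70],[0,0,0,-0.18,1,0,70],[0,0,0,-0.18,1,0,70]]}}

```text
t: 34.05
tool_pos: [0.5349, 0.0442, 0.2139]
orientation: [3.124, 0.329, -0.001]
force: [0.5, 0.3, 0.3]
opening: 0.0699
gripper_force: 0.0
```

>>> {"method": "move_arm", "body": {"plan": [[0,0,0,-0.18,1,0,70],[0,0,0,-0.18,1,0,70],[0,0,0,-0.18,1,0,70],[0,0,0,-0.18,1,0,70],[0,0,0,-0.18,1,0,70],[0,0,0,-0.18,1,0,70],[0,0,0,-0.18,1,0,70],[0,0,0,-0.18,1,0,70],[0,0,0,-0.18,1,0,70],[0,0,0,-0.18,1,0,70]]}}

```text
t: 35.05
tool_pos: [0.5427, -0.2095, 0.2138]
orientation: [-3.124, -0.329, 0.001]
force: [0.6, -0.5, -0.4]
opening: 0.0701
gripper_force: 0.0
```

```bash
python3 d.py 550 -271 215 12; python3 - <<'E'
from h import *
c=cam('top');W=c['W']
for nm,p,h0,h1 in(('mill',(.528,.279),.1,.15),('salt',(.604,.295),.07,.115),('honey',(.503,.054),.07,.115)):
  m=c['ok']&(np.hypot(W[...,0]-p[0],W[...,1]-p[1])<.04)&(W[...,2]>h0)&(W[...,2]<h1); q=W[m]
  if len(q): print(nm,q.mean(0).round(3),q[:,2].max(),[np.round(x) for x in cv2.minAreaRect((q[:,:2]*1000).astype(np.float32))],len(q))
E
```

```text
t 35.05 tcp [ 542.7 -209.5  213.8] yaw 12.01 tilt 0.04 f [ 0.6 -0.5 -0.4] op 70.1 gf 0.0
rotz units 0.0 rv [-0.    0.01  0.  ] shift units (after turn) [-0.22  2.47  0.27]
mill [0.528 0.275 0.123] 0.1456756765091181 [array([529., 277.]), array([47., 48.]), np.float64(44.0)] 334
salt [0.603 0.295 0.092] 0.10436390781668604 [array([604., 297.]), array([33., 32.]), np.float64(44.0)] 165
honey [0.505 0.053 0.093] 0.10212120309033246 [array([506.,  54.]), array([52., 54.]), np.float64(13.0)] 375
```

>>> {"method": "move_arm", "body": {"plan": [[0,0,0,-0.1,0.9,0,70],[0,0,0,-0.1,0.8,0,70],[0,0,0,-0.02,0.5,0,70],[0,0,0,0,0.27,0.3,70],[0,0,0,0,0,0.6,70],[0,0,0,0,0,0.8,70],[0,0,0,0,0,0.3,70],[0,0,0,0,0,0,70],[0,0,0,0,0,0,70],[0,0,0,0,0,0,70]]}}

```text
t: 36.1
tool_pos: [0.5515, -0.2697, 0.1655]
orientation: [3.123, 0.329, 0.002]
force: [1.0, 0.7, 0.3]
opening: 0.0696
gripper_force: 0.0
```

```bash
python3 d.py 549 -272 100 12; python3 - <<'E'
from h import *
a=cam('side'); b=cam('top'); f=np.hstack([a['frame'][220:420,300:540],b['frame'][170:370,340:580]]); cv2.imwrite('pics/p9.png',cv2.resize(f[...,::-1],None,fx=1.6,fy=1.6))
E
```

```text
t 36.1 tcp [ 551.5 -269.7  165.5] yaw 12.03 tilt 0.1 f [1.  0.7 0.3] op 69.6 gf 0.0
rotz units 0.0 rv [ 0.01 -0.01  0.  ] shift units (after turn) [-0.12  0.07  2.94]
```

View pics/p9.png

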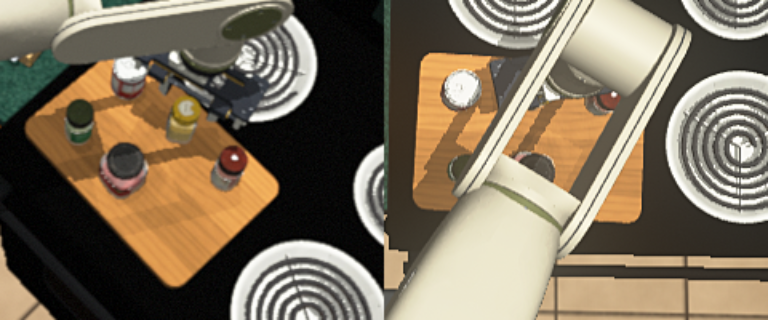

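The yellow-capped jar at (184,115) in the crop is just below the fingers, with its neighbours clear. Gripping.

>>> {"method": "move_arm", "body": {"plan": [[0,0,0,-0.12,0.07,0.3,70],[0,0,0,0,0,0.5,70],[0,0,0,0,0,0.6,70],[0,0,0,0,0,0.6,70],[0,0,0,0,0,0.4,70],[0,0,0,0,0,0.3,70],[0,0,0,0,0,0.2,70],[0,0,0,0,0,0.04,70],[0,0,0,0,0,0,65],[0,0,0,0,0,0,58]]}}

```text
t: 37.2
tool_pos: [0.5488, -0.2723, 0.0916]
orientation: [3.124, 0.329, 0.001]
force: [1.0, -0.6, 0.4]
opening: 0.0616
gripper_force: 0.0
```

>>> {"method": "move_arm", "body": {"plan": [[0,0,0,0,0,0,53],[0,0,0,0,0,0,48],[0,0,0,0,0,0,44],[0,0,0,0,0,0,40],[0,0,0,0,0,0,35],[0,0,0,0,0,0,30],[0,0,0,0,0,0,30],[0,0,0,0,0,-0.1,30],[0,0,0,0,0,-0.1,30],[0,0,0,0,0,-0.2,30]], "force": 25}}

```text
t: 38.2
tool_pos: [0.5478, -0.2718, 0.1003]
orientation: [-3.124, -0.328, 0.002]
force: [0.1, -0.3, -0.3]
opening: 0.0472
gripper_force: 25.0
```

```bash
python3 d.py 454 262 245 12.8
```

```text
t 38.2 tcp [ 547.8 -271.8  100.3] yaw 12.0 tilt 0.09 f [ 0.1 -0.3 -0.3] op 47.2 gf 25.0
rotz units -0.13 rv [-0.01  0.01 -0.13] shift units (after turn) [  1.07 -21.65  -5.47]
```

>>> {"method": "move_arm", "body": {"plan": [[0,0,0,0,0,-0.3,30],[0,0,0,0,0,-0.5,30],[0,0,0,0,0,-0.7,30],[0,0,0,0,0,-0.8,30],[0,0,0,0,0,-0.8,30],[0,0,0,0,0,-0.8,30],[0,0,0,0,0,-0.6,30],[0,0,-0.13,0,0,-0.5,30],[0,0,0,0,0,-0.3,30],[0,0,0,0,0,0,30]]}}

```text
t: 39.2
tool_pos: [0.5488, -0.2723, 0.2347]
orientation: [3.121, 0.35, 0.002]
force: [0.1, -0.1, -1.1]
opening: 0.0474
gripper_force: 25.0
```

```bash
python3 d.py 454 262 245 12.8; python3 - <<'E'
from h import *
a=cam('side'); save(a,'p10.png',(350,200,490,310),5)
E
```

```text
t 39.2 tcp [ 548.8 -272.3  234.7] yaw 12.79 tilt 0.1 f [ 0.1 -0.1 -1.1] op 47.4 gf 25.0
rotz units -0.0 rv [ 0.01 -0.01 -0.  ] shift units (after turn) [  1.04 -21.68  -0.09]
```

View pics/p10.png

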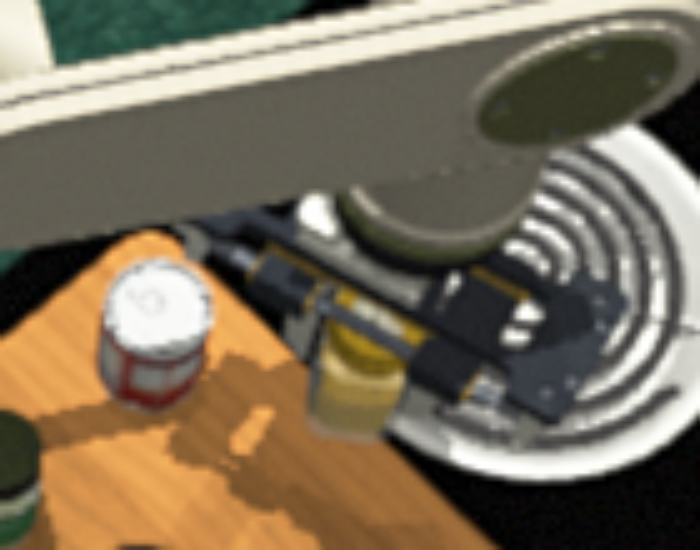

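The yellow-capped jar at (355,390) is held upright, and the board jars are undisturbed. Carrying it to the near pocket of the dark caddy.

>>> {"method": "move_arm", "body": {"plan": [[0,0,0,0,-0.4,0,30],[0,0,0,0,-0.8,0,30],[0,0,0,0.05,-1,0,30],[0,0,0,0.05,-1,0,30],[0,0,0,0.05,-1,0,30],[0,0,0,0.05,-1,0,30],[0,0,0,0.05,-1,0,30],[0,0,0,0.05,-1,0,30],[0,0,0,0.05,-1,0,30],[0,0,0,0.05,-1,0,30]]}}

```text
t: 40.25
tool_pos: [0.506, -0.0439, 0.2321]
orientation: [-3.121, -0.35, 0.003]
force: [0.0, -0.4, -1.4]
opening: 0.0472
gripper_force: 25.0
```

>>> {"method": "move_arm", "body": {"plan": [[0,0,0,0.05,-1,0,30],[0,0,0,0.05,-1,0,30],[0,0,0,0.05,-1,0,30],[0,0,0,0.05,-1,0,30],[0,0,0,0.05,-1,0,30],[0,0,0,0.05,-1,0,30],[0,0,0,0.05,-1,0,30],[0,0,0,0.05,-1,0,30],[0,0,0,0.05,-1,0,30],[0,0,0,0.05,-1,0,30]]}}

```text
t: 41.25
tool_pos: [0.4626, 0.2022, 0.2322]
orientation: [3.122, 0.35, -0.003]
force: [-0.3, 0.0, -0.9]
opening: 0.047
gripper_force: 25.0
```

```bash
python3 d.py 454 262 90 12.8
```

```text
t 41.25 tcp [462.6 202.2 232.2] yaw 12.8 tilt 0.11 f [-0.3  0.  -0.9] op 47.0 gf 25.0
rotz units -0.0 rv [ 0.    0.02 -0.  ] shift units (after turn) [ 0.19 -2.41  6.01]
```

>>> {"method": "move_arm", "body": {"plan": [[0,0,0,0.1,-0.9,0,30],[0,0,0,0.09,-0.8,0,30],[0,0,0,0,-0.5,0.3,30],[0,0,0,0,-0.21,0.6,30],[0,0,0,0,0,0.8,30],[0,0,0,0,0,0.9,30],[0,0,0,0,0,0.9,30],[0,0,0,0,0,0.7,30],[0,0,0,0,0,0.4,30],[0,0,0,0,0,0.1,30]]}}

```text
t: 42.25
tool_pos: [0.4539, 0.2598, 0.1134]
orientation: [3.121, 0.349, -0.006]
force: [0.5, -1.0, -0.2]
opening: 0.0477
gripper_force: 25.0
```

```bash
python3 d.py 454 262 67 12.8; python3 - <<'E'
from h import *
a=cam('side'); save(a,'p11.png',(200,130,340,240),5)
E
```

```text
t 42.25 tcp [453.9 259.8 113.4] yaw 12.76 tilt 0.22 f [ 0.5 -1.  -0.2] op 47.7 gf 25.0
rotz units -0.01 rv [ 0.01  0.04 -0.01] shift units (after turn) [ 0.02 -0.09  2.18]
```

View pics/p11.png

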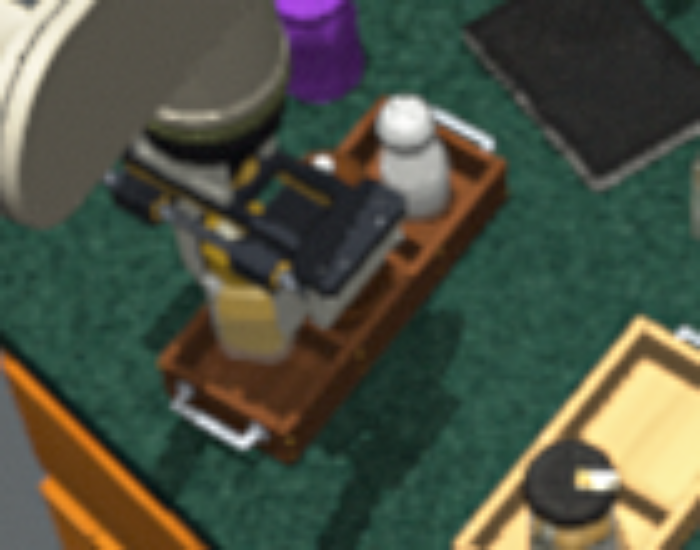

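Yellow jar is over the near pocket at (255,325), and the mill's knob at (322,160) is clear of the gripper body. Lowering.

>>> {"method": "move_arm", "body": {"plan": [[0,0,0,0,-0.06,0.2,30],[0,0,0,0,0,0.3,30],[0,0,0,0,0,0.4,30],[0,0,0,0,0,0.4,30],[0,0,0,0,0,0.3,30],[0,0,0,0,0,0.2,30],[0,0,0,0,0,0.15,30],[0,0,0,0,0,0.1,30],[0,0,0,0,0,0.05,30],[0,0,0,0,0,0,30]]}}

```text
t: 43.3
tool_pos: [0.4551, 0.2623, 0.0634]
orientation: [3.122, 0.35, 0.0]
force: [0.5, -0.3, -1.0]
opening: 0.0474
gripper_force: 25.0
```

>>> {"method": "move_arm", "body": {"plan": [[0,0,0,0,0,0.04,30],[0,0,0,0,0,0.03,30],[0,0,0,0,0,0,30],[0,0,0,0,0,0,30],[0,0,0,0,0,0,30],[0,0,0,0,0,0,30],[0,0,0,0,0,0,30],[0,0,0,0,0,0,30],[0,0,0,0,0,0,30],[0,0,0,0,0,0,30]]}}

```text
t: 44.3
tool_pos: [0.455, 0.2623, 0.0616]
orientation: [-3.122, -0.35, 0.0]
force: [-0.1, -0.4, -0.8]
opening: 0.0475
gripper_force: 25.0
```

>>> {"method": "move_arm", "body": {"plan": [[0,0,0,0,0,0.04,30],[0,0,0,0,0,0.04,30],[0,0,0,0,0,0.04,30],[0,0,0,0,0,0.02,30],[0,0,0,0,0,0,30],[0,0,0,0,0,0,30],[0,0,0,0,0,0,30],[0,0,0,0,0,0,30],[0,0,0,0,0,0,30],[0,0,0,0,0,0,30]]}}

```text
t: 45.3
tool_pos: [0.455, 0.2623, 0.0582]
orientation: [-3.122, -0.35, -0.0]
force: [-0.1, -0.2, -1.2]
opening: 0.0474
gripper_force: 25.0
```

>>> {"method": "move_arm", "body": {"plan": [[0,0,0,0,0,0.03,30],[0,0,0,0,0,0.03,30],[0,0,0,0,0,0.02,30],[0,0,0,0,0,0.02,30],[0,0,0,0,0,0,30],[0,0,0,0,0,0,30],[0,0,0,0,0,0,30],[0,0,0,0,0,0,30],[0,0,0,0,0,0,30],[0,0,0,0,0,0,30]]}}

```text
t: 46.3
tool_pos: [0.4555, 0.2625, 0.0577]
orientation: [-3.122, -0.35, -0.001]
force: [-7.1, -4.1, 18.4]
opening: 0.0476
gripper_force: 25.0
```

Contact. Releasing.

>>> {"method": "move_arm", "body": {"plan": [[0,0,0,0,0,-0.03,30],[0,0,0,0,0,-0.02,30],[0,0,0,0,0,0,50],[0,0,0,0,0,0,54],[0,0,0,0,0,0,60],[0,0,0,0,0,0,68],[0,0,0,0,0,0,70],[0,0,0,0,0,-0.2,70],[0,0,0,0,0,-0.5,70],[0,0,0,0,0,-0.9,70]]}}

```text
t: 47.3
tool_pos: [0.4539, 0.2618, 0.0966]
orientation: [3.121, 0.35, -0.004]
force: [0.4, -0.1, -0.1]
opening: 0.0701
gripper_force: 0.0
```

>>> {"method": "move_arm", "body": {"plan": [[0,0,0,0,0,-1,80],[0,0,0.13,0,0,-1,80],[0,0,0,0,0,-1,80],[0,0,0,0,0.3,-0.8,80],[0,0,0,0,0.6,-0.4,80],[0,0,0,0,0.9,0,80],[0,0,0,0,1,0,80],[0,0,0,0,1,0,80],[0,0,0,0,1,0,80],[0,0,0,0,1,0,80]]}}

```text
t: 48.3
tool_pos: [0.4851, 0.1187, 0.2019]
orientation: [3.124, 0.328, -0.0]
force: [0.1, 1.0, -0.3]
opening: 0.0801
gripper_force: 0.0
```

```bash
python3 d.py 424 -261 200 12; python3 - <<'E'
from caddy import *
for n in('top','side'):
  c=cam(n);W=c['W']
  print(n,rim({**c,'ok':c['ok']&(W[...,1]>.19)&(W[...,1]<.37)},(.528,.279),185,96,60))
  for nm,p,h0,h1 in(('yel',(.455,.262),.08,.115),('mill',(.528,.279),.1,.15),('salt',(.604,.295),.07,.115),('jam',(.424,-.261),.115,.145)):
    m=c['ok']&(np.hypot(W[...,0]-p[0],W[...,1]-p[1])<.04)&(W[...,2]>h0)&(W[...,2]<h1); q=W[m]
    if len(q): print(nm,q.mean(0).round(3),q[:,2].max(),[np.round(x) for x in cv2.minAreaRect((q[:,:2]*1000).astype(np.float32))],len(q))
E
```

```text
t 48.3 tcp [485.1 118.7 201.9] yaw 11.99 tilt 0.02 f [ 0.1  1.  -0.3] op 80.1 gf 0.0
rotz units -0.0 rv [ 0.  0. -0.] shift units (after turn) [-5.55 14.35  0.4 ]
top ([528.9, 279.2, 228.2, 93.1, 13.0], np.int64(539))
yel [0.455 0.275 0.108] 0.11306391087763631 [array([455., 276.]), array([34., 12.]), np.float64(7.0)] 56
mill [0.527 0.287 0.124] 0.14027050813979378 [array([529., 289.]), array([47., 27.]), np.float64(3.0)] 155
salt [0.604 0.297 0.093] 0.10255207715013182 [array([606., 299.]), array([31., 33.]), np.float64(66.0)] 143
jam [ 0.425 -0.26   0.13 ] 0.13920001185162711 [array([ 425., -260.]), array([55., 58.]), np.float64(1.0)] 484
side ([477.1, 266.3, 134.3, 95.2, 13.4], np.int64(483))
yel [0.451 0.257 0.102] 0.11413610713557908 [array([454., 261.]), array([46., 43.]), np.float64(34.0)] 228
mill [0.502 0.282 0.11 ] 0.10970858247103067 [array([502., 282.]), array([0., 0.]), np.float64(0.0)] 1
jam [ 0.42  -0.263  0.128] 0.13639530301446345 [array([ 422., -262.]), array([57., 58.]), np.float64(7.0)] 452
```

>>> {"method": "move_arm", "body": {"plan": [[0,0,0,-0.4,1,0,85],[0,0,0,-0.4,1,0,85],[0,0,0,-0.4,1,0,85],[0,0,0,-0.4,1,0,85],[0,0,0,-0.4,1,0,85],[0,0,0,-0.4,1,0,85],[0,0,0,-0.4,1,0,85],[0,0,0,-0.4,1,0,85],[0,0,0,-0.4,1,0,85],[0,0,0,-0.4,1,0,85]]}}

```text
t: 49.4
tool_pos: [0.4389, -0.1456, 0.202]
orientation: [-3.124, -0.329, -0.0]
force: [0.9, -0.1, 0.7]
opening: 0.085
gripper_force: 0.0
```

>>> {"method": "move_arm", "body": {"plan": [[0,0,0,-0.4,1,0,85],[0,0,0,-0.4,1,0,85],[0,0,0,-0.35,0.95,0,85],[0,0,0,-0.25,0.8,0,85],[0,0,0,-0.15,0.4,0.3,85],[0,0,0,0,0.2,0.5,85],[0,0,0,0,0,0.5,85],[0,0,0,0,0,0.3,85],[0,0,0,0,0,0,85],[0,0,0,0,0,0,85]]}}

```text
t: 50.4
tool_pos: [0.4241, -0.2585, 0.1616]
orientation: [-3.124, -0.33, 0.001]
force: [-0.3, 0.1, -0.3]
opening: 0.0849
gripper_force: 0.0
```

```bash
python3 d.py 424 -261 100 12; python3 - <<'E'
from h import *
a=cam('side'); b=cam('top'); f=np.hstack([a['frame'][220:420,300:540],b['frame'][170:370,340:580]]); cv2.imwrite('pics/p12.png',cv2.resize(f[...,::-1],None,fx=1.6,fy=1.6))
E
```

```text
t 50.4 tcp [ 424.1 -258.5  161.6] yaw 12.06 tilt 0.05 f [-0.3  0.1 -0.3] op 84.9 gf 0.0
rotz units 0.01 rv [-0.01  0.    0.01] shift units (after turn) [-0.03  0.1   2.78]
```

View pics/p12.png

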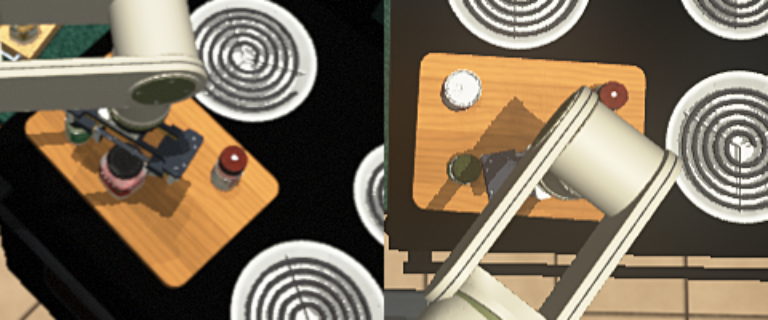

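The jam at (124,165) in the crop sits between the fingers, and the green jar is lower than the gripper body. Gripping.

>>> {"method": "move_arm", "body": {"plan": [[0,0,0,-0.03,0.1,0.3,85],[0,0,0,0,0,0.5,85],[0,0,0,0,0,0.5,85],[0,0,0,0,0,0.5,85],[0,0,0,0,0,0.4,85],[0,0,0,0,0,0.3,85],[0,0,0,0,0,0.2,85],[0,0,0,0,0,0.08,85],[0,0,0,0,0,0,78],[0,0,0,0,0,0,72]]}}

```text
t: 51.5
tool_pos: [0.4242, -0.2621, 0.0929]
orientation: [3.124, 0.328, 0.001]
force: [-0.3, 0.5, 1.2]
opening: 0.0745
gripper_force: 0.0
```

>>> {"method": "move_arm", "body": {"plan": [[0,0,0,0,0,0,68],[0,0,0,0,0,0,64],[0,0,0,0,0,0,60],[0,0,0,0,0,0,55],[0,0,0,0,0,0,50],[0,0,0,0,0,0,50],[0,0,0,0,0,0,50],[0,0,0,0,0,-0.1,50],[0,0,0,0,0,-0.1,50],[0,0,0,0,0,-0.2,50]], "force": 35}}

```text
t: 52.5
tool_pos: [0.4234, -0.2617, 0.1019]
orientation: [-3.124, -0.328, 0.002]
force: [0.2, 0.4, -2.6]
opening: 0.0688
gripper_force: 35.0
```

>>> {"method": "move_arm", "body": {"plan": [[0,0,0,0,0,-0.3,50],[0,0,0,0,0,-0.5,50],[0,0,0,0,0,-0.7,50],[0,0,0,0,0,-0.8,50],[0,0,0,0,0,-0.8,50],[0,0,0,0,0,-0.8,50],[0,0,0,0,0,-0.6,50],[0,0,0,0,0,-0.5,50],[0,0,0,0,0,-0.3,50],[0,0,0,0,0,0,50]]}}

```text
t: 53.5
tool_pos: [0.4243, -0.2622, 0.236]
orientation: [3.123, 0.328, 0.002]
force: [0.3, -0.7, -2.4]
opening: 0.0691
gripper_force: 35.0
```

```bash
python3 d.py 592 72 240 11.5; python3 - <<'E'
from caddy import *
c=cam('top'); W=c['W']
print(rim({**c,'ok':c['ok']&(W[...,1]>-.02)&(W[...,1]<.15)},(.555,.06),185,96,60))
E
```

```text
t 53.5 tcp [ 424.3 -262.2  236. ] yaw 12.01 tilt 0.1 f [ 0.3 -0.7 -2.4] op 69.1 gf 35.0
rotz units 0.08 rv [ 0.01 -0.01  0.08] shift units (after turn) [  9.24 -11.76   0.16]
([549.4, 61.8, 186.8, 95.7, 11.5], np.int64(397))
```

>>> {"method": "move_arm", "body": {"plan": [[0,0,0.08,0.3,-0.4,0,50],[0,0,0,0.6,-0.8,0,50],[0,0,0,0.8,-1,0,50],[0,0,0,0.8,-1,0,50],[0,0,0,0.8,-1,0,50],[0,0,0,0.8,-1,0,50],[0,0,0,0.8,-1,0,50],[0,0,0,0.8,-1,0,50],[0,0,0,0.8,-1,0,50],[0,0,0,0.8,-1,0,50]]}}

```text
t: 54.55
tool_pos: [0.5564, 0.0013, 0.2333]
orientation: [-3.125, -0.315, 0.004]
force: [-0.0, 0.0, -2.6]
opening: 0.0686
gripper_force: 35.0
```

>>> {"method": "move_arm", "body": {"plan": [[0,0,0,0.8,-1,0,50],[0,0,0,0.6,-0.8,0,50],[0,0,0,0.3,-0.5,0.3,50],[0,0,0,0.1,-0.2,0.6,50],[0,0,0,0,0,0.8,50],[0,0,0,0,0,0.9,50],[0,0,0,0,0,0.9,50],[0,0,0,0,0,0.7,50],[0,0,0,0,0,0.4,50],[0,0,0,0,0,0.1,50]]}}

```text
t: 55.55
tool_pos: [0.5864, 0.0694, 0.1146]
orientation: [-3.126, -0.314, 0.007]
force: [0.5, -0.5, -2.4]
opening: 0.069
gripper_force: 35.0
```

```bash
python3 d.py 592 72 67 11.5; python3 - <<'E'
from h import *
a=cam('side'); save(a,'p13.png',(260,150,400,260),5)
E
```

```text
t 55.55 tcp [586.4  69.4 114.6] yaw 11.48 tilt 0.24 f [ 0.5 -0.5 -2.4] op 69.0 gf 35.0
rotz units -0.0 rv [-0.    0.04 -0.  ] shift units (after turn) [ 0.24 -0.06  2.22]
```

View pics/p13.png

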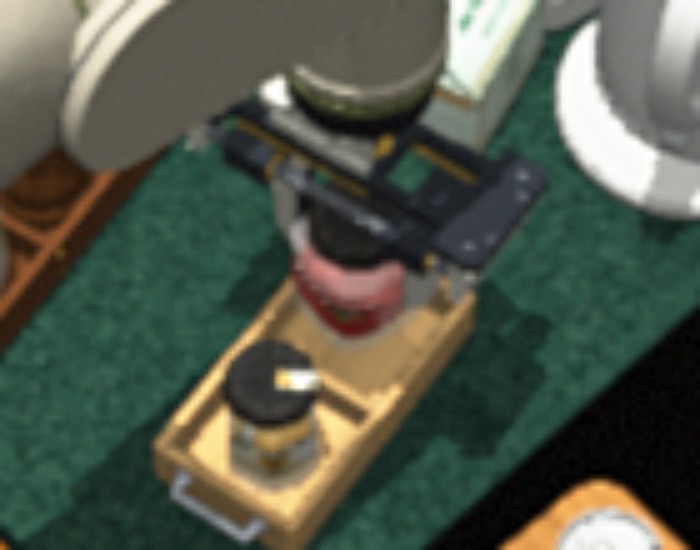

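The jam at (350,285) is held upright above the far pocket, about 6 mm short of its centre. I'll correct that and lower it.

>>> {"method": "move_arm", "body": {"plan": [[0,0,0,0.14,-0.03,0,50],[0,0,0,0.1,-0.03,0.3,50],[0,0,0,0,0,0.4,50],[0,0,0,0,0,0.4,50],[0,0,0,0,0,0.4,50],[0,0,0,0,0,0.25,50],[0,0,0,0,0,0.15,50],[0,0,0,0,0,0.1,50],[0,0,0,0,0,0,50],[0,0,0,0,0,0,50]]}}

```text
t: 56.6
tool_pos: [0.5942, 0.0729, 0.0678]
orientation: [3.126, 0.315, 0.001]
force: [0.0, -0.1, -2.3]
opening: 0.0685
gripper_force: 35.0
```

>>> {"method": "move_arm", "body": {"plan": [[0,0,0,0,0,0.06,50],[0,0,0,0,0,0.06,50],[0,0,0,0,0,0.04,50],[0,0,0,0,0,0.04,50],[0,0,0,0,0,0,50],[0,0,0,0,0,0,50],[0,0,0,0,0,0,50],[0,0,0,0,0,0,50],[0,0,0,0,0,0,50],[0,0,0,0,0,0,50]]}}

```text
t: 57.6
tool_pos: [0.5939, 0.0729, 0.0624]
orientation: [-3.126, -0.315, -0.0]
force: [0.4, -0.2, -2.1]
opening: 0.0692
gripper_force: 35.0
```

>>> {"method": "move_arm", "body": {"plan": [[0,0,0,0,0,0.06,50],[0,0,0,0,0,0.04,50],[0,0,0,0,0,0.03,50],[0,0,0,0,0,0.02,50],[0,0,0,0,0,0,50],[0,0,0,0,0,0,50],[0,0,0,0,0,0,50],[0,0,0,0,0,0,50],[0,0,0,0,0,0,50],[0,0,0,0,0,0,50]]}}

```text
t: 58.6
tool_pos: [0.5939, 0.0729, 0.0594]
orientation: [3.126, 0.316, 0.0]
force: [-3.6, -0.4, 4.8]
opening: 0.0689
gripper_force: 35.0
```

Contact. Releasing and backing off upwards and towards the base.

>>> {"method": "move_arm", "body": {"plan": [[0,0,0,0,0,0,70],[0,0,0,0,0,0,74],[0,0,0,0,0,0,80],[0,0,0,0,0,0,86],[0,0,0,0,0,0,88],[0,0,0,0,0,-0.2,88],[0,0,0,0,0,-0.5,88],[0,0,0,0,0,-0.8,88],[0,0,0,0,0,-1,88],[0,0,0,0,0,-1,88]]}}

```text
t: 59.6
tool_pos: [0.5939, 0.0729, 0.1481]
orientation: [-3.126, -0.315, -0.001]
force: [0.4, 0.5, -0.0]
opening: 0.0876
gripper_force: 0.0
```

>>> {"method": "move_arm", "body": {"plan": [[0,0,0,0,0,-1,88],[0,0,0,0,0,-1,88],[0,0,0,0,0.5,0,88],[0,0,0,-0.5,1,0,88],[0,0,0,-0.5,1,0,88],[0,0,0,-0.5,1,0,88],[0,0,0,-0.5,1,0,88],[0,0,0,-0.5,1,0,88],[0,0,0,-0.5,1,0,88],[0,0,0,-0.5,1,0,88]]}}

```text
t: 60.6
tool_pos: [0.5449, -0.1299, 0.1961]
orientation: [3.126, 0.315, -0.0]
force: [0.4, 0.2, -0.2]
opening: 0.0885
gripper_force: 0.0
```

>>> {"method": "move_arm", "body": {"plan": [[0,0,0,-0.5,1,0,88],[0,0,0,-0.5,1,0,88],[0,0,0,-0.5,1,0,88],[0,0,0,-0.5,1,0,88],[0,0,0,-0.4,0.8,0,88],[0,0,0,-0.2,0.4,0,88],[0,0,0,0,0,0,88],[0,0,0,0,0,0,88],[0,0,0,0,0,0,88],[0,0,0,0,0,0,88]]}}

```text
t: 61.6
tool_pos: [0.5082, -0.2677, 0.1961]
orientation: [-3.125, -0.317, -0.0]
force: [-0.4, -0.3, -0.5]
opening: 0.0882
gripper_force: 0.0
```

```bash
python3 d.py 424 -261 200 12; python3 - <<'E'
from caddy import *
a=cam('side'); c=b=cam('top'); f=np.hstack([a['frame'][110:350,210:410],b['frame'][160:400,140:340]]); cv2.imwrite('pics/p14.png',cv2.resize(f[...,::-1],None,fx=2,fy=2))
W=c['W']
print(rim({**c,'ok':c['ok']&(W[...,1]>-.02)&(W[...,1]<.15)},(.555,.06),185,96,60))
print(rim({**c,'ok':c['ok']&(W[...,1]>.19)&(W[...,1]<.37)},(.528,.279),185,96,60))
for nm,p,h0,h1 in(('yel',(.455,.262),.08,.12),('mill',(.528,.279),.1,.15),('salt',(.604,.295),.07,.115),('jam',(.594,.073),.07,.115),('honey',(.504,.054),.07,.115),('tin',(.553,-.154),.09,.13),('red',(.542,-.375),.12,.16),('green',(.429,-.158),.12,.16)):
    m=c['ok']&(np.hypot(W[...,0]-p[0],W[...,1]-p[1])<.04)&(W[...,2]>h0)&(W[...,2]<h1); q=W[m]
    if len(q): print(nm,q.mean(0).round(3),q[:,2].max().round(3),[np.round(x) for x in cv2.minAreaRect((q[:,:2]*1000).astype(np.float32))],len(q))
E
```

```text
t 61.6 tcp [ 508.2 -267.7  196.1] yaw 11.6 tilt 0.01 f [-0.4 -0.3 -0.5] op 88.2 gf 0.0
rotz units -0.07 rv [-0.   -0.   -0.07] shift units (after turn) [-3.24 -0.96  0.17]
([548.5, 63.2, 185.5, 95.0, 10.7], np.int64(299))
([529.0, 279.8, 229.0, 93.8, 12.8], np.int64(1077))
yel [0.457 0.259 0.106] 0.118 [array([457., 261.]), array([42., 43.]), np.float64(42.0)] 284
mill [0.528 0.275 0.123] 0.142 [array([529., 277.]), array([47., 49.]), np.float64(17.0)] 336
salt [0.603 0.294 0.091] 0.102 [array([604., 296.]), array([33., 34.]), np.float64(35.0)] 166
jam [0.592 0.071 0.092] 0.105 [array([594.,  72.]), array([63., 63.]), np.float64(82.0)] 563
honey [0.505 0.053 0.093] 0.105 [array([506.,  53.]), array([53., 52.]), np.float64(69.0)] 374
tin [ 0.552 -0.153  0.111] 0.12 [array([ 552., -154.]), array([55., 56.]), np.float64(0.0)] 452
green [ 0.43  -0.157  0.137] 0.146 [array([ 430., -156.]), array([39., 42.]), np.float64(56.0)] 255
```

View pics/p14.png

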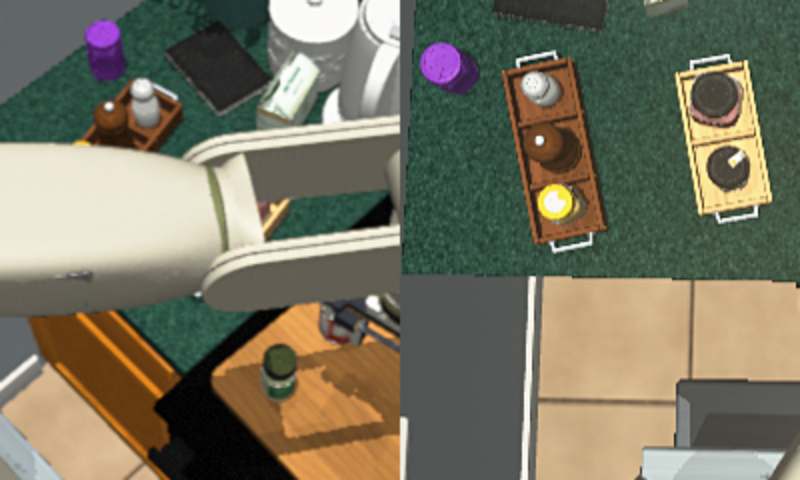

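In the top half, the dark caddy holds salt (540,88), mill (548,145) and yellow cap (556,205). The pale caddy holds jam (715,98) and honey (728,165). All five are upright in their pockets, and the gripper is clear.

```bash
python3 -c "from plant import close_job; print(close_job())"
```

```text
the job is handed in; nothing more can be done
None
```

The job is handed in: the dark caddy holds the salt, pepper mill and yellow-capped jar, the pale caddy holds the honey and jam, all standing upright; I left the tin and the other two spice jars alone on the board, though the arm hid the red jar in the last check.

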